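# Empty the kiln-prop hopper and sort the props by length

## Robot

A 6-joint arm with a two-finger parallel gripper is mounted at the origin on the work surface. World frame = base frame: x ahead of the robot, y to its left, z up, the work surface at z = 0. Lengths are in m, angles in degrees, forces in N, time in s.
With the tool pointing down it reaches from about 0.4 to 0.825 m from the base axis. Payload 7 kg.
Tool frame: the origin (TCP) lies on the centre line of the jaws, within the pads' length; the fingertips stand r.tip_reach ahead of it and the grasp point (between the pads) is the TCP (r.tip_reach is the distance from the TCP to the fingertips, in m); z points along the fingers, y is the line along which they close (so a half turn about z gives the same grasp; the last joint's range is limited). The gripper opens to 88 mm and grips with 3 to 60 N. Pads are 19 mm wide; open, the fingers measure 130 mm over their backs; the gripper's body (78 mm by 193 mm) begins 47 mm behind the grasp point.
Start: joints at [-52.706, 20.546, 0.682, 0, -70.136, -16.507], TCP at [0.24, -0.631, 0.246] pointing down, gripper open.
Joint ranges: [-176.03, 176.03], [-82.01, 121.73], [-58.28, 71.71], [-173.87, 95.51], [-174.79, -0.11], [-173.66, 173.66]. Speed limits (degrees/s): [136.94, 136.94, 172.46, 180, 180, 180].

## Interface

Orientations are given as [roll, pitch, yaw] about the fixed x, y, z axes, in that order (R = Rz(yaw) Ry(pitch) Rx(roll)).
In Python, from plant import sensors, cams, r gives the robot as it stands.
- The arm moves only by the tool drive_tool, never from a script. Its argument "rows" is a list of rows, each an object of numbers: "fingers": the gripper's target within -1 to 1 (fully open at 1, half-way at 0, shut at -1); "x", "y", "z": the shift along the tool's x, y, z in m; "spin": the turn about the tool's z in rad. A call has 1 to 10 rows; each row is the pose to reach, as a shift and turn from the pose commanded when the call began, along the tool's axes at that moment; what a row does not reach only later rows make up. A row lasts 1/8 s, in which the tool goes at most 62.5 mm and 10.7 degrees, less where a joint would pass 70% of its speed; a pose out of reach is approached as far as the arm can. A call with a gripper value outside its range is refused whole. The fingers move at their own pace and stop on an object; "newtons" is the grip in N (left out, the last holds). Time passes only in rows, so rows that repeat a pose let the fingers close. It gives the time, the measured TCP pose, the force, the opening and the grip force at its end, in the units of the state.
- sensors.get_state(): the state, without advancing time (a new reading comes with each control period).
- cams.capture(name): name is "side" or "top"; returns a dict with "pixels" (384x512x3 uint8, red, green, blue), "intrinsics" (3x3 intrinsics, pixels), "eye" and "orientation" of the camera in the world. Camera axes: x right, y up, looking along -z (the intrinsics and any distortion apply to the point x, -y, -z); pixel columns grow to the right and rows downward; lengths in m; the calibration is good to about 2 mm. A picture is of the moment at which its call begins. There is no depth.
- r.close_job(): hands the job in; it is judged then, once.
The state is a dict: "time_s": time; "joints": joint angles; "qd": joint speeds; "joint_torque": joint torques, N m; "tcp_pos": TCP position; "eef_rot": TCP orientation; "contact_force": force on the tool from outside, world axes, zero at the start; "moment": the same for the moment, N m; "gripper_width": finger opening in m; "gripper_force": force on a finger pad.
Only numpy, scipy, OpenCV 4.12 (cv2) and the standard library are available. Lean on these libraries where they do the work, as an engineer would, in place of code of your own. Each camera call takes 0.05 s, during which the arm holds its last target. There are 200 camera calls.

## Task

Draw the hopper's slide gate all the way up to its end stop so that the kiln props slide out into the catch tray, then sort them into the rack lying flat on its floor, the short props in the narrow row and the long ones in the wide row; the sprung flap over the narrow row must be tipped past its snap point so that it springs to its outer stop and stays there. Leave the gate pushed fully home again, and do not shift the glass offcuts.

Things in the scene. Friction and masses are not known exactly. Their poses are not given: they have to be found in the camera images.
- tray (a point): centre of the smooth flat floor of the catch tray at the foot of the blue hopper's chute, 10 mm above the table; x points away from the robot, up the chute, y across it, z up. Inside 170 mm (x) by 330 mm (y), rims 18 mm high, open towards the chute. Props released slide down here by themselves and come to rest lying along x, mostly against the rim nearest the robot, about 60 mm apart sideways
- chute_foot (a point): middle of the line where the smooth 30 degree chute ends, 3 mm above the tray floor, 85 mm from the tray's centre; axes as the tray's. Five lanes, 38 mm wide, at y = -120, -60, 0, 60, 120 mm. The gate stands 40 mm up-chute (x); from there back, side walls 150 mm high; two gate posts 160 mm high at y = +-173 mm; back wall at x = 193 mm, its flared rim up to 225 mm above the table
- gate (a joint): height of the slide gate (m): 0 shut, 0.070 at its upper end stop. An orange plate 316 mm wide that slides straight up; it stays where it is left (about 8 N to lift, 3 N to push down)
- gate_handle (a point): centre of the red bar handle on top of the gate: 14 mm thick (x), 14 mm high, 104 mm long (along the hopper's y), free 39 mm below it between two uprights at y = +-45 mm; 155 mm above the table when shut. Moves with the gate; axes as the tray's
- short1_mid (a point): centre of a short kiln prop: a terracotta-coloured ceramic bar of square section, 26 x 26 mm and 75 mm long, about 112 g; x runs along its length. It starts in one lane of the hopper behind the gate, its length pointing down the chute. None if absent in this run
- short2_mid (a point): centre of a short kiln prop: a terracotta-coloured ceramic bar of square section, 26 x 26 mm and 75 mm long, about 112 g; x runs along its length. It starts in one lane of the hopper behind the gate, its length pointing down the chute. None if absent in this run
- short3_mid (a point): centre of a short kiln prop: a terracotta-coloured ceramic bar of square section, 26 x 26 mm and 75 mm long, about 112 g; x runs along its length. It starts in one lane of the hopper behind the gate, its length pointing down the chute. None if absent in this run
- long1_mid (a point): centre of a long kiln prop: a terracotta-coloured ceramic bar of square section, 26 x 26 mm and 115 mm long, about 171 g; x runs along its length. It starts in one lane of the hopper behind the gate, its length pointing down the chute. None if absent in this run
- long2_mid (a point): centre of a long kiln prop: a terracotta-coloured ceramic bar of square section, 26 x 26 mm and 115 mm long, about 171 g; x runs along its length. It starts in one lane of the hopper behind the gate, its length pointing down the chute. None if absent in this run
- rack: the plywood sorting rack, fixed, 202 mm (x) by 258 mm (y); origin at the centre of its underside, z up. Floor 6 mm thick; around the two rows and between them wooden rims rising 14 mm above the floor. The wide row (long props, lying crosswise, length along the rack's y) is on its +y side, the narrow row (short props) on its -y side
- short_row (a point): centre of the floor of the narrow row, for the short props: inside 190 mm (x) by 100 mm (y); axes as the rack's; 6 mm above the table
- long_row (a point): centre of the floor of the wide row, for the long props: inside 190 mm (x) by 140 mm (y); axes as the rack's; 6 mm above the table
- flap (a joint): angle of the yellow sprung flap (rad): at 0 it leans 38 degrees from upright over the narrow row and blocks it; at 0.663 it stands upright (its snap point); past that the spring throws it to its other stop at 1.326, where it leans 38 degrees outwards, away from the rack. Short of that it springs back. A push of 2 to 4 N near its edge, from the row side outwards and rising with the edge, tips it
- flap_hinge (a point): middle of the flap's hinge line, along the rack's x on the rack's outer (-y) rim, 32 mm above the table; axes as the rack's
- flap_edge (a point): middle of the flap's free edge, 85 mm from the hinge; the flap is a 5 mm thick plate, 160 mm wide along the rack's x. Moves with the flap
- offcuts: small stack of green glass offcuts, about 120 x 90 x 12 mm, bystander: must be left alone; origin under its centre
Things that resemble listed ones, but are neither listed nor needed, are in the scene too. Leave any yellow look-alike of the part that bears short1_mid alone.

How it is judged:
By the outcome, as a careful person would: the job done as asked, in the order asked, and still so for the second after the job is handed in, with the robot touching nothing.
Of short1, short2, short3, long1, long2 only 3 to 5 are there at a start; the rules pass over those that are not, and their reading is None.
At some moment in a run one of short1, short2, short3, long1, long2 may be knocked a few centimetres aside while the robot is not near it.
Once in a run the grip may slacken for a moment while it holds something.
It also fails if it takes over 210 s, if anything falls off the work surface, if the arm or the gripper's body presses on something with over 40 N, if the wrist force passes 120 N, or if a joint passes its speed limit or range.

## Working session

There is one attempt and no reset: what is moved stays moved. The work goes in short steps, Python scripts to look and compute and a tool call to move; the robot and the scene stay as the last step left them, time stands still between calls to the robot, and variables do not carry over. Pictures are saved under pics/ and viewed, at most 14 in all, crops included, and the job is handed in when it is done.

Besides the shell and the picture viewer there is one more tool, called after "Emit:" as a command line: name --argument value ..., lists and objects as JSON in quotes. drive_tool: Moves the arm, as the interface text tells. Its arguments: {"type":"object","properties":{"rows":{"type":"array"},"newtons":{"type":"number"}},"required":["rows"]}

```bash
ls; mkdir -p pics; python3 - <<'E'
from plant import sensors,cams,r
import cv2
print(r.tip_reach); print(sensors.get_state())
for n in("side","top"):
    c=cams.capture(n); cv2.imwrite(f"pics/{n}0.png",c["pixels"][:,:,::-1]); print(n,{k:v for k,v in c.items() if k!="pixels"})
E
```

```text
pics
0.019
{'time_s': 0.0, 'joints': array([-5.27055821e+01,  2.05925910e+01,  6.35333923e-01, -2.01969223e-02,
       -7.01345255e+01, -1.65062930e+01]), 'qd': array([ 0.04575022,  0.01573447,  0.06734212, -0.01608697, -0.02585829,
        0.01173708]), 'joint_torque': array([ 3.57929571e-05, -5.82723141e+01,  2.93050486e+01,  6.99697629e+00,
        6.91996000e-03, -1.69544633e-04]), 'tcp_pos': array([ 0.23938841, -0.63065745,  0.24462121]), 'eef_rot': array([ 1.79906605e+02, -7.87596108e-03, -1.59218747e+02]), 'contact_force': array([ 0.17402929, -0.26062526,  0.2096845 ]), 'moment': array([ 0.02228643, -0.01243116,  0.01490218]), 'gripper_force': 0.0, 'gripper_width': 0.08745895127876145}
side {'intrinsics': array([[479.22611776,   0.        , 252.11225692],
       [  0.        , 479.22611776, 189.02657652],
       [  0.        ,   0.        ,   1.        ]]), 'eye': array([0.22847152, 1.02794362, 1.1768841 ]), 'orientation': array([  45.19265291,   -0.50622116, -158.89704821])}
top {'intrinsics': array([[395.07001288,   0.        , 247.83399203],
       [  0.        , 395.07001288, 188.9407647 ],
       [  0.        ,   0.        ,   1.        ]]), 'eye': array([0.54620743, 0.0307767 , 1.13719756]), 'orientation': array([ 2.10969409e+00, -4.19260049e-02, -9.06511459e+01])}
```

View pics/top0.png

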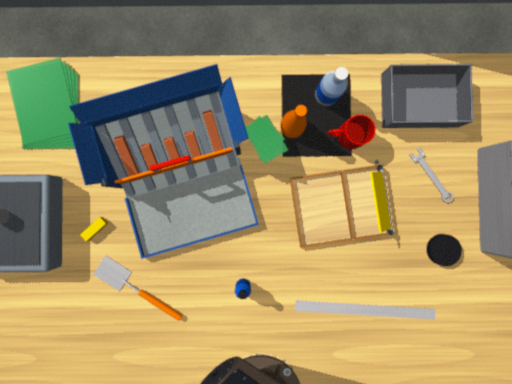

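View pics/side0.png

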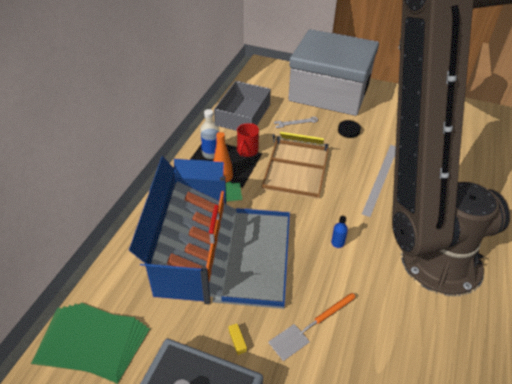

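```bash
cat > h.py <<'E'
import numpy as np, cv2
from scipy.spatial.transform import Rotation as Ro
from plant import sensors,cams,r
def cap(n,save=None):
    c=cams.capture(n); c["img"]=np.ascontiguousarray(c["pixels"][:,:,::-1])
    c["R"]=Ro.from_euler("xyz",c["orientation"],degrees=True).as_matrix()
    if save: cv2.imwrite("pics/"+save,c["img"])
    return c
def proj(c,P):
    p=(np.atleast_2d(P)-c["eye"])@c["R"]; p=p*[1,-1,-1]
    K=c["intrinsics"]; return np.c_[K[0,0]*p[:,0]/p[:,2]+K[0,2],K[1,1]*p[:,1]/p[:,2]+K[1,2]]
def ray(c,uv,z):
    uv=np.atleast_2d(uv); K=c["intrinsics"]
    d=np.c_[(uv[:,0]-K[0,2])/K[0,0],-(uv[:,1]-K[1,2])/K[1,1],-np.ones(len(uv))]@c["R"].T
    t=(z-c["eye"][2])/d[:,2]; return c["eye"]+d*t[:,None]
def fr(x,y,z,yaw):  # local->world function
    R=Ro.from_euler("z",yaw).as_matrix(); return lambda p:(np.atleast_2d(p)@R.T)+[x,y,z]
E
python3 - <<'E'
from h import *
t=cap("top");s=cap("side")
f=lambda im,x0,y0,x1,y1,k:cv2.resize(im[y0:y1,x0:x1],None,fx=k,fy=k,interpolation=cv2.INTER_CUBIC)
a=f(t["img"],65,60,265,260,3);cv2.imwrite("pics/a.png",a)
b=f(t["img"],285,155,400,250,4);d=f(s["img"],260,125,335,200,3)
cv2.imwrite("pics/b.png",np.hstack([b,np.vstack([d,np.zeros((b.shape[0]-d.shape[0],d.shape[1],3),np.uint8)])]))
E
```

```text
(no output)
```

View pics/a.png

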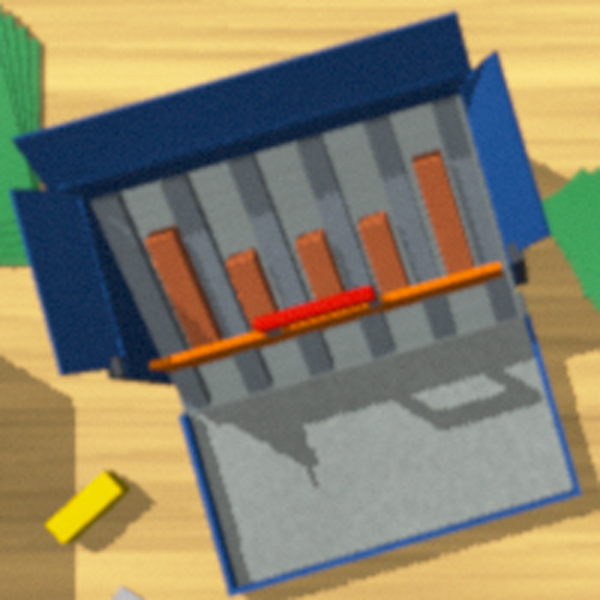

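View pics/b.png

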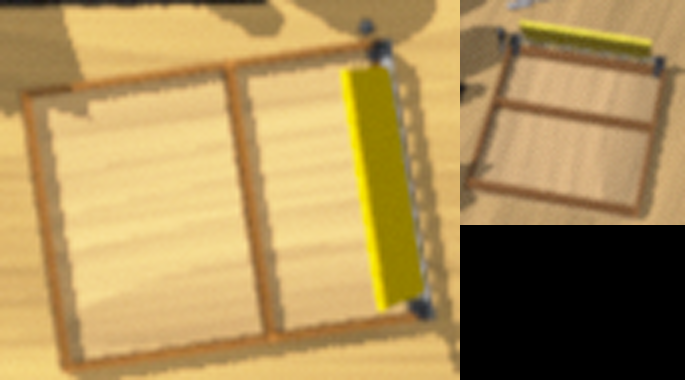

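```bash
cat > fit.py <<'E'
from h import *
from scipy.optimize import least_squares
t=cap("top");s=cap("side")
RT=[(.101,.129,.02),(-.101,.129,.02),(.101,-.02,.02),(-.101,-.02,.02)]
ut=[(291,178.75),(302,247.5),(343,171.5),(353,238.75)]
us=[(263.3,186.7),(319.3,195.7),(272.3,159.3),(325,167.3)]
def res(p):
    W=fr(p[0],p[1],0,p[2])(RT); return np.r_[(proj(t,W)-ut).ravel(),(proj(s,W)-us).ravel()]
o=least_squares(res,[.5,-.3,0.1]);print("rack",o.x,np.degrees(o.x[2]));print(o.fun.reshape(-1,2).round(1).tolist())
def res2(p):
    w=p[3]; L=[(-.085-w,.165+w,.028),(-.085-w,-.165-w,.028),(.085,.165+w,.028),(.085,-.165-w,.028),(.125,.052,.162),(.125,-.052,.162)]
    W=fr(p[0],p[1],0,p[2])(L); return np.r_[(proj(t,W)-[(142.3,256.7),(258,223.7),(126.7,198.3),(240.7,165),(150.3,167.7),(189.3,158)]).ravel(),(proj(s,W[:2])-[(282,304),(290,212)]).ravel()]
o2=least_squares(res2,[.5,.1,.2,.004]);print("tray",o2.x,np.degrees(o2.x[2]));print(o2.fun.reshape(-1,2).round(1).tolist())
T=fr(o2.x[0],o2.x[1],.01,o2.x[2]); print("handle",T([.125,0,.145]))
a=np.array([(267,117),(287,149),(263,160),(247,130)],float);print("green approx",ray(t,(267,138),.012),ray(t,a,.012).round(3).tolist())
E
python3 fit.py
```

```text
rack [ 0.5330229  -0.23314256  0.13733518] 7.868726417048573
[[-0.6, -0.2], [-0.6, 1.9], [-0.6, -0.7], [0.6, 2.8], [-2.0, -1.5], [0.2, -0.6], [-2.2, -1.7], [-0.0, -0.8]]
tray [0.52818799 0.18828672 0.26405262 0.00331955] 15.1291008339062
[[-0.5, 0.8], [-0.2, 0.9], [-1.1, -0.6], [0.3, 0.2], [-0.3, 0.9], [1.2, -0.8], [0.3, -1.5], [-1.6, 0.5]]
handle [[0.64885551 0.22091107 0.155     ]]
green approx [[ 0.73299318 -0.02705946  0.012     ]] [[0.794, -0.028, 0.012], [0.701, -0.084, 0.012], [0.67, -0.015, 0.012], [0.757, 0.03, 0.012]]
```

Emit:
drive_tool --rows '[{"z": -0.055},{"x": -0.411,"y": 0.391,"z": -0.055},{"x": -0.411,"y": 0.391,"z": -0.055},{"x": -0.411,"y": 0.391,"z": -0.055},{"x": -0.411,"y": 0.391,"z": -0.055},{"x": -0.411,"y": 0.391,"z": -0.055},{"x": -0.411,"y": 0.391,"z": -0.055},{"x": -0.411,"y": 0.391,"z": -0.055},{"x": -0.411,"y": 0.391,"z": -0.055},{"x": -0.411,"y": 0.391,"z": -0.055}]'

```text
invalid input
```

Emit:
drive_tool --rows '[{"x": -0.274,"y": 0.26,"z": 0,"spin": -1.471},{"x": -0.274,"y": 0.26,"z": 0,"spin": -1.471},{"x": -0.274,"y": 0.26,"z": 0,"spin": -1.471},{"x": -0.274,"y": 0.26,"z": 0,"spin": -1.471},{"x": -0.274,"y": 0.26,"z": 0,"spin": -1.471},{"x": -0.274,"y": 0.26,"z": 0,"spin": -1.471},{"x": -0.274,"y": 0.26,"z": 0,"spin": -1.471},{"x": -0.274,"y": 0.26,"z": 0,"spin": -1.471},{"x": -0.274,"y": 0.26,"z": 0,"spin": -1.471},{"x": -0.274,"y": 0.26,"z": 0,"spin": -1.471}]'

```text
invalid input
```

Emit:
drive_tool --rows '[{"fingers": 1,"x": 0,"y": 0,"z": -0.055,"spin": 0},{"fingers": 1,"x": -0.411,"y": 0.391,"z": -0.055,"spin": 0},{"fingers": 1,"x": -0.411,"y": 0.391,"z": -0.055,"spin": 0},{"fingers": 1,"x": -0.411,"y": 0.391,"z": -0.055,"spin": 0},{"fingers": 1,"x": -0.411,"y": 0.391,"z": -0.055,"spin": 0},{"fingers": 1,"x": -0.411,"y": 0.391,"z": -0.055,"spin": 0},{"fingers": 1,"x": -0.411,"y": 0.391,"z": -0.055,"spin": 0},{"fingers": 1,"x": -0.411,"y": 0.391,"z": -0.055,"spin": 0},{"fingers": 1,"x": -0.411,"y": 0.391,"z": -0.055,"spin": 0},{"fingers": 1,"x": -0.411,"y": 0.391,"z": -0.055,"spin": 0}]'

```text
time_s: 1.55
tcp_pos: [0.4834, -0.1219, 0.301]
eef_rot: [-180.0, 0.1, -159.2]
contact_force: [1.3, -1.2, 0.3]
gripper_width: 0.0878
gripper_force: 0.0
```

Emit:
drive_tool --rows '[{"fingers": 1,"x": -0.277,"y": 0.262,"z": 0,"spin": -1.471},{"fingers": 1,"x": -0.277,"y": 0.262,"z": 0,"spin": -1.471},{"fingers": 1,"x": -0.277,"y": 0.262,"z": 0,"spin": -1.471},{"fingers": 1,"x": -0.277,"y": 0.262,"z": 0,"spin": -1.471},{"fingers": 1,"x": -0.277,"y": 0.262,"z": 0,"spin": -1.471},{"fingers": 1,"x": -0.277,"y": 0.262,"z": 0,"spin": -1.471},{"fingers": 1,"x": -0.277,"y": 0.262,"z": 0,"spin": -1.471},{"fingers": 1,"x": -0.277,"y": 0.262,"z": 0,"spin": -1.471},{"fingers": 1,"x": -0.277,"y": 0.262,"z": 0,"spin": -1.471},{"fingers": 1,"x": -0.277,"y": 0.262,"z": 0,"spin": -1.471}]'

```text
time_s: 2.8
tcp_pos: [0.6489, 0.2191, 0.3007]
eef_rot: [-180.0, 0.0, -75.1]
contact_force: [0.1, -0.3, -0.2]
gripper_width: 0.0879
gripper_force: 0.0
```

Emit:
drive_tool --rows '[{"fingers": 1,"x": 0,"y": 0,"z": 0.05,"spin": 0},{"fingers": 1,"x": 0,"y": 0,"z": 0.1,"spin": 0},{"fingers": 1,"x": 0,"y": 0,"z": 0.13,"spin": 0},{"fingers": 1,"x": 0,"y": 0,"z": 0.145,"spin": 0},{"fingers": 1,"x": 0,"y": 0,"z": 0.145,"spin": 0},{"fingers": -1,"x": 0,"y": 0,"z": 0.145,"spin": 0},{"fingers": -1,"x": 0,"y": 0,"z": 0.145,"spin": 0},{"fingers": -1,"x": 0,"y": 0,"z": 0.145,"spin": 0},{"fingers": -1,"x": 0,"y": 0,"z": 0.145,"spin": 0},{"fingers": -1,"x": 0,"y": 0,"z": 0.145,"spin": 0}]' --newtons 30

```text
time_s: 4.05
tcp_pos: [0.6489, 0.2193, 0.1557]
eef_rot: [-180.0, 0.0, -74.9]
contact_force: [0.3, -1.2, -0.2]
gripper_width: 0.0433
gripper_force: 0.0
```

Still closing; wait, then lift.

Emit:
drive_tool --rows '[{"fingers": -1,"x": 0,"y": 0,"z": 0,"spin": 0},{"fingers": -1,"x": 0,"y": 0,"z": 0,"spin": 0},{"fingers": -1,"x": 0,"y": 0,"z": 0,"spin": 0},{"fingers": -1,"x": 0,"y": 0,"z": 0,"spin": 0},{"fingers": -1,"x": 0,"y": 0,"z": 0,"spin": 0},{"fingers": -1,"x": 0,"y": 0,"z": 0,"spin": 0}]'

```text
time_s: 4.8
tcp_pos: [0.6495, 0.2195, 0.1556]
eef_rot: [-179.9, 0.0, -74.9]
contact_force: [4.6, 1.1, -3.0]
gripper_width: 0.0139
gripper_force: 30.0
```

Emit:
drive_tool --rows '[{"fingers": -1,"x": 0,"y": 0,"z": -0.008,"spin": 0},{"fingers": -1,"x": 0,"y": 0,"z": -0.018,"spin": 0},{"fingers": -1,"x": 0,"y": 0,"z": -0.029,"spin": 0},{"fingers": -1,"x": 0,"y": 0,"z": -0.04,"spin": 0},{"fingers": -1,"x": 0,"y": 0,"z": -0.05,"spin": 0},{"fingers": -1,"x": 0,"y": 0,"z": -0.06,"spin": 0},{"fingers": -1,"x": 0,"y": 0,"z": -0.068,"spin": 0},{"fingers": -1,"x": 0,"y": 0,"z": -0.071,"spin": 0},{"fingers": -1,"x": 0,"y": 0,"z": -0.072,"spin": 0},{"fingers": -1,"x": 0,"y": 0,"z": -0.072,"spin": 0}]'

```text
time_s: 6.05
tcp_pos: [0.6494, 0.2196, 0.2223]
eef_rot: [179.8, 0.0, -75.0]
contact_force: [18.6, 1.1, -28.0]
gripper_width: 0.0139
gripper_force: 30.0
```

Emit:
drive_tool --rows '[{"fingers": -1,"x": 0,"y": 0,"z": -0.003,"spin": 0},{"fingers": -1,"x": 0,"y": 0,"z": -0.003,"spin": 0},{"fingers": -1,"x": 0,"y": 0,"z": -0.003,"spin": 0}]'

```text
time_s: 6.42
tcp_pos: [0.6493, 0.2198, 0.2239]
eef_rot: [179.8, 0.0, -75.0]
contact_force: [21.8, 1.6, -33.9]
gripper_width: 0.0137
gripper_force: 30.0
```

```bash
python3 - <<'E'
from h import *
s=cap("side");t=cap("top")
f=lambda im,x0,y0,x1,y1,k:cv2.resize(im[y0:y1,x0:x1],None,fx=k,fy=k,interpolation=cv2.INTER_CUBIC)
cv2.imwrite("pics/c.png",np.hstack([f(s["img"],120,120,320,320,2),f(t["img"],65,60,265,260,2)]))
E
```

```text
(no output)
```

View pics/c.png

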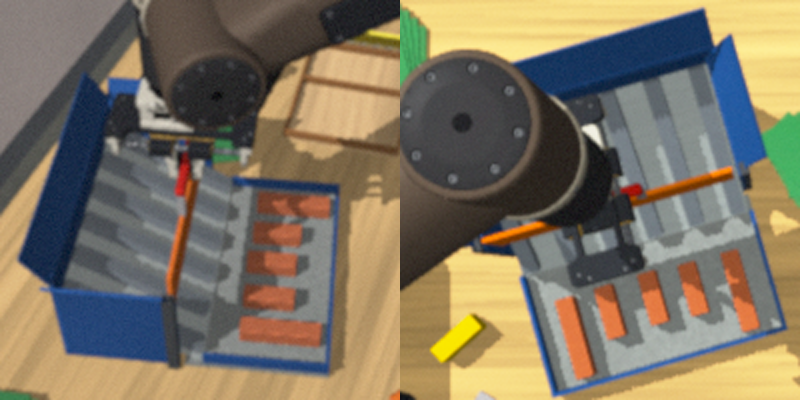

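Emit:
drive_tool --rows '[{"fingers": -1,"x": 0,"y": -0.002,"z": 0,"spin": 0},{"fingers": -1,"x": 0,"y": -0.004,"z": 0,"spin": 0},{"fingers": -1,"x": 0,"y": -0.004,"z": 0,"spin": 0},{"fingers": -1,"x": 0,"y": -0.004,"z": -0.002,"spin": 0},{"fingers": -1,"x": 0,"y": -0.004,"z": -0.004,"spin": 0},{"fingers": -1,"x": 0,"y": -0.004,"z": -0.004,"spin": 0},{"fingers": -1,"x": 0,"y": -0.004,"z": -0.004,"spin": 0}]' --newtons 55

```text
time_s: 7.4
tcp_pos: [0.6494, 0.2198, 0.224]
eef_rot: [179.2, 0.0, -75.1]
contact_force: [13.3, 1.2, -49.1]
gripper_width: 0.0139
gripper_force: 55.0
```

Emit:
drive_tool --rows '[{"fingers": -1,"x": 0,"y": 0.0,"z": 0.008,"spin": 0},{"fingers": 0,"x": 0,"y": 0.0,"z": 0.009,"spin": 0},{"fingers": 0,"x": 0,"y": 0.0,"z": 0.009,"spin": 0},{"fingers": 0,"x": 0,"y": 0.0,"z": 0.009,"spin": 0},{"fingers": 0,"x": 0,"y": 0.0,"z": 0.009,"spin": 0},{"fingers": 0,"x": 0,"y": 0.0,"z": 0.009,"spin": 0},{"fingers": 0,"x": 0,"y": 0.0,"z": -0.02,"spin": 0},{"fingers": 0,"x": 0,"y": 0.0,"z": -0.07,"spin": 0},{"fingers": -1,"x": 0,"y": 0.0,"z": -0.07,"spin": 0}]'

```text
time_s: 8.52
tcp_pos: [0.6546, 0.2209, 0.3099]
eef_rot: [-179.5, 0.1, -74.9]
contact_force: [0.1, 0.2, -0.5]
gripper_width: 0.0379
gripper_force: 0.0
```

```bash
cat >> h.py <<'E'
def shift(x,y,z,yaw):
    s=sensors.get_state(); R=Ro.from_euler("xyz",s["eef_rot"],degrees=True).as_matrix()
    d=R.T@(np.array([x,y,z])-s["tcp_pos"]); sp=-((yaw-s["eef_rot"][2]+180)%360-180)
    print("t",s["time_s"],"shift",d.round(4),"spin rad",round(np.radians(sp),3),"dist",round(np.linalg.norm(d),3),"w",s["gripper_width"])
RK=(.533,-.233,0,.1373); TR=(.528,.188,.01,.264)
E
python3 - <<'E'
from h import *
s=cap("side")
p=fr(*RK)
print(p([[0,-.076+.03,.0],[0,-.126,.032],[0,-.126+.052,.099],[0,-.14,0]]))
P=p([0,-.04,0])[0]; shift(P[0],P[1],.20,np.degrees(.1373)-180)
cv2.imwrite("pics/d.png",cv2.resize(s["img"][140:320,120:320],None,fx=3,fy=3,interpolation=cv2.INTER_CUBIC))
E
```

```text
[[ 0.53929598 -0.2785671   0.        ]
 [ 0.5502455  -0.35781423  0.032     ]
 [ 0.54312831 -0.3063036   0.099     ]
 [ 0.55216166 -0.37168248  0.        ]]
t 8.575 shift [0.4466 0.2399 0.1056] spin rad 1.697 dist 0.518 w 0.03505090316603046
```

View pics/d.png

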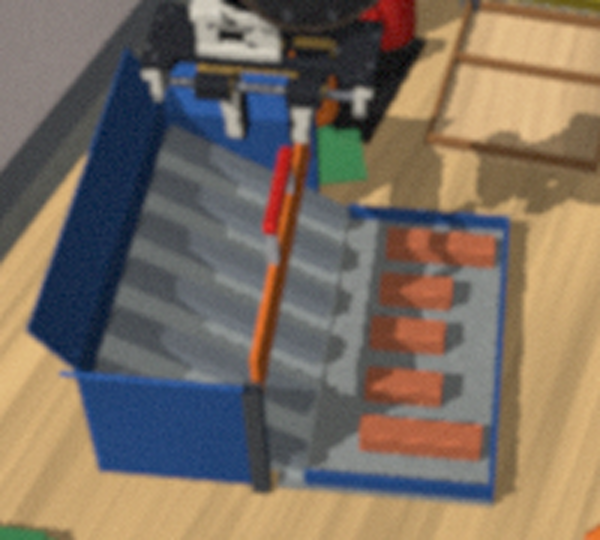

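Emit:
drive_tool --rows '[{"fingers": -1,"x": 0.06,"y": 0.03,"z": 0,"spin": 0},{"fingers": -1,"x": 0.437,"y": 0.239,"z": 0.11,"spin": 0.126},{"fingers": -1,"x": 0.437,"y": 0.239,"z": 0.11,"spin": 0.126},{"fingers": -1,"x": 0.437,"y": 0.239,"z": 0.11,"spin": 0.126},{"fingers": -1,"x": 0.437,"y": 0.239,"z": 0.11,"spin": 0.126},{"fingers": -1,"x": 0.437,"y": 0.239,"z": 0.11,"spin": 0.126},{"fingers": -1,"x": 0.437,"y": 0.239,"z": 0.11,"spin": 0.126},{"fingers": -1,"x": 0.437,"y": 0.239,"z": 0.11,"spin": 0.126},{"fingers": -1,"x": 0.437,"y": 0.239,"z": 0.11,"spin": 0.126},{"fingers": -1,"x": 0.437,"y": 0.239,"z": 0.11,"spin": 0.126}]'

```text
time_s: 9.82
tcp_pos: [0.5349, -0.2643, 0.1937]
eef_rot: [179.9, 0.0, -82.3]
contact_force: [0.1, 0.4, -0.4]
gripper_width: 0.0004
gripper_force: 0.0
```

Emit:
drive_tool --rows '[{"fingers": -1,"x": 0,"y": 0,"z": 0.05,"spin": 0},{"fingers": -1,"x": 0,"y": 0,"z": 0.1,"spin": 0},{"fingers": -1,"x": 0,"y": 0,"z": 0.107,"spin": 0},{"fingers": -1,"x": 0.02,"y": 0,"z": 0.107,"spin": 0},{"fingers": -1,"x": 0.035,"y": 0,"z": 0.107,"spin": 0},{"fingers": -1,"x": 0.05,"y": 0,"z": 0.107,"spin": 0},{"fingers": -1,"x": 0.065,"y": 0,"z": 0.107,"spin": 0},{"fingers": -1,"x": 0.08,"y": 0,"z": 0.107,"spin": 0},{"fingers": -1,"x": 0.09,"y": 0,"z": 0.107,"spin": 0},{"fingers": -1,"x": 0.1,"y": 0,"z": 0.107,"spin": 0}]'

```text
time_s: 11.08
tcp_pos: [0.5491, -0.3636, 0.0874]
eef_rot: [180.0, 0.0, -82.2]
contact_force: [0.4, 0.5, 0.4]
gripper_width: 0.0004
gripper_force: 0.0
```

Emit:
drive_tool --rows '[{"fingers": -1,"x": 0.004,"y": 0,"z": 0,"spin": 0},{"fingers": -1,"x": 0.004,"y": 0,"z": 0,"spin": 0},{"fingers": -1,"x": 0.0,"y": 0,"z": -0.05,"spin": 0},{"fingers": -1,"x": -0.05,"y": 0,"z": -0.11,"spin": 0},{"fingers": -1,"x": -0.09,"y": 0,"z": -0.12,"spin": 0}]'

```text
time_s: 11.7
tcp_pos: [0.5378, -0.2732, 0.2104]
eef_rot: [-179.8, -0.1, -82.2]
contact_force: [1.8, 0.3, -1.3]
gripper_width: 0.0003
gripper_force: 0.0
```

Emit:
drive_tool --rows '[{"fingers": -0.1,"x": -0.23,"y": 0.057,"z": -0.1,"spin": 1.443},{"fingers": -0.1,"x": -0.23,"y": 0.057,"z": -0.1,"spin": 1.443},{"fingers": -0.1,"x": -0.23,"y": 0.057,"z": -0.1,"spin": 1.443},{"fingers": -0.1,"x": -0.23,"y": 0.057,"z": -0.1,"spin": 1.443},{"fingers": -0.1,"x": -0.23,"y": 0.057,"z": -0.1,"spin": 1.443},{"fingers": -0.1,"x": -0.23,"y": 0.057,"z": -0.1,"spin": 1.443},{"fingers": -0.1,"x": -0.23,"y": 0.057,"z": -0.1,"spin": 1.443},{"fingers": -0.1,"x": -0.23,"y": 0.057,"z": -0.1,"spin": 1.443},{"fingers": -0.1,"x": -0.23,"y": 0.057,"z": -0.1,"spin": 1.443}]'

```text
time_s: 12.82
tcp_pos: [0.4488, -0.0533, 0.3077]
eef_rot: [180.0, 0.0, -164.7]
contact_force: [0.3, 0.0, -0.3]
gripper_width: 0.0397
gripper_force: 0.0
```

```bash
cat >> h.py <<'E'
def props(c,z=.036,amin=60):
    """terracotta blobs: centre/yaw of the top face on plane z"""
    hsv=cv2.cvtColor(c["img"],cv2.COLOR_BGR2HSV)
    m=cv2.inRange(hsv,(4,120,150),(12,235,255))
    n,l,st,_=cv2.connectedComponentsWithStats(m); out=[]
    for i in range(1,n):
        if st[i,4]<amin: continue
        v,u=np.nonzero(l==i); W=ray(c,np.c_[u,v],z)[:,:2]
        (cx,cy),(w,h),a=cv2.minAreaRect((W*1000).astype(np.float32))
        if w<h: a+=90; w,h=h,w
        out.append((st[i,4],round(cx/1000,4),round(cy/1000,4),round(w),round(h),round((a+90)%180-90,1)))
    return out,m
E
python3 - <<'E'
from h import *
t=cap("top");s=cap("side")
cv2.imwrite("pics/e.png",np.vstack([np.hstack([t["img"]]),]))
for n,c in(("top",t),("side",s)):
    o,m=props(c); print(n); [print(q) for q in o]; cv2.imwrite(f"pics/m_{n}.png",m)
im=cv2.resize(t["img"][100:270,60:420],None,fx=2.2,fy=2.2,interpolation=cv2.INTER_CUBIC)
# overlay models
def dr(F,pts):
    p=((proj(t,fr(*F)(pts))-[60,100])*2.2).astype(int)
    cv2.polylines(im,[p],True,(255,0,255),1)
dr(RK,[(.101,.129,.02),(-.101,.129,.02),(-.101,-.129,.02),(.101,-.129,.02)])
dr(RK,[(.095,.123,.02),(-.095,.123,.02),(-.095,-.017,.02),(.095,-.017,.02)])
dr(TR,[(.085,.165,0.018),(-.085,.165,.018),(-.085,-.165,.018),(.085,-.165,.018)])
cv2.imwrite("pics/e.png",im)
E
```

```text
top
(np.int32(79), 0.7575, -0.3026, 89, 55, 20.9)
(np.int32(359), 0.5424, 0.0669, 113, 26, 15.3)
(np.int32(232), 0.5452, 0.1323, 72, 26, 18.0)
(np.int32(233), 0.5331, 0.1883, 73, 26, 15.6)
(np.int32(231), 0.5145, 0.2483, 72, 25, 16.2)
(np.int32(376), 0.4792, 0.2972, 114, 25, 15.5)
side
(np.int32(268), 0.814, -0.1843, 233, 41, -64.4)
(np.int32(115), 0.5072, 0.0647, 48, 39, 12.2)
(np.int32(107), 0.6716, 0.2313, 145, 10, -73.0)
(np.int32(105), 0.5307, 0.1356, 47, 37, 12.3)
(np.int32(122), 0.5174, 0.1907, 44, 37, 13.4)
(np.int32(153), 0.5062, 0.2531, 61, 32, 19.9)
(np.int32(356), 0.4752, 0.3033, 110, 35, 15.5)
(np.int32(290), 0.2593, 0.2946, 139, 19, 57.6)
```

View pics/e.png

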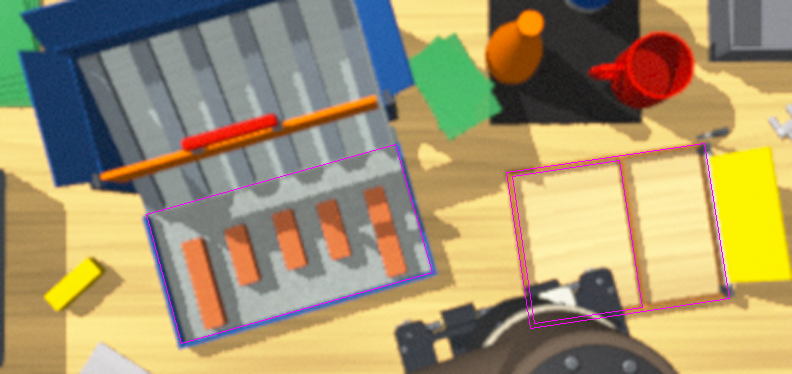

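```bash
cat >> h.py <<'E'
def loc(F,x,y):
    a=F[3]; d=np.array([x-F[0],y-F[1]]); return (np.array([[np.cos(a),np.sin(a)],[-np.sin(a),np.cos(a)]])@d).round(4)
E
python3 - <<'E'
from h import *
for x,y in((.5424,.0669),(.5452,.1323),(.5331,.1883),(.5145,.2483),(.4792,.2972)): print(loc(TR,x,y))
shift(.5424,.0669,.14,15.3-180)
p=fr(*RK)
for q in((.045,.053),(-.045,.053),(.055,-.073),(0,-.073),(-.055,-.073)): print(q,p([*q,0])[0].round(4))
E
```

```text
[-0.0177 -0.1207]
[ 0.0021 -0.0583]
[ 0.005 -0.001]
[0.0027 0.0617]
[-0.0186  0.1182]
t 12.925 shift [-0.1221  0.0912  0.1677] spin rad 0.002 dist 0.227 w 0.039366916416755146
(0.045, 0.053) [ 0.5703 -0.1743  0.    ]
(-0.045, 0.053) [ 0.4812 -0.1867  0.    ]
(0.055, -0.073) [ 0.5975 -0.2978  0.    ]
(0, -0.073) [ 0.543  -0.3053  0.    ]
(-0.055, -0.073) [ 0.4885 -0.3128  0.    ]
```

Emit:
drive_tool --rows '[{"fingers": -0.18,"x": -0.122,"y": 0.091,"z": 0.168,"spin": 0},{"fingers": -0.18,"x": -0.122,"y": 0.091,"z": 0.168,"spin": 0},{"fingers": -0.18,"x": -0.122,"y": 0.091,"z": 0.168,"spin": 0},{"fingers": -0.18,"x": -0.122,"y": 0.091,"z": 0.168,"spin": 0},{"fingers": -0.18,"x": -0.122,"y": 0.091,"z": 0.168,"spin": 0},{"fingers": -0.18,"x": -0.122,"y": 0.091,"z": 0.168,"spin": 0}]' --newtons 30

```text
time_s: 13.68
tcp_pos: [0.543, 0.066, 0.1399]
eef_rot: [-180.0, -0.0, -164.7]
contact_force: [-0.0, 0.0, 0.6]
gripper_width: 0.0362
gripper_force: 0.0
```

```bash
python3 - <<'E'
from h import *
shift(.5424,.0669,.04,15.3-180)
E
```

```text
t 13.675 shift [0.0003 0.0011 0.0999] spin rad -0.0 dist 0.1 w 0.036171216179939805
```

Emit:
drive_tool --rows '[{"fingers": -0.18,"x": 0,"y": 0.001,"z": 0.05,"spin": 0},{"fingers": -0.18,"x": 0,"y": 0.001,"z": 0.09,"spin": 0},{"fingers": -0.18,"x": 0,"y": 0.001,"z": 0.1,"spin": 0},{"fingers": -0.18,"x": 0,"y": 0.001,"z": 0.1,"spin": 0},{"fingers": -1,"x": 0,"y": 0.001,"z": 0.1,"spin": 0},{"fingers": -1,"x": 0,"y": 0.001,"z": 0.1,"spin": 0},{"fingers": -1,"x": 0,"y": 0.001,"z": 0.1,"spin": 0},{"fingers": -1,"x": 0,"y": 0.001,"z": 0.1,"spin": 0},{"fingers": -1,"x": 0,"y": 0.001,"z": 0.06,"spin": 0},{"fingers": -1,"x": 0,"y": 0.001,"z": 0.0,"spin": 0}]'

```text
time_s: 14.92
tcp_pos: [0.5415, 0.0667, 0.1397]
eef_rot: [-180.0, -0.2, -164.8]
contact_force: [1.3, 0.8, -0.9]
gripper_width: 0.0254
gripper_force: 30.0
```

Emit:
drive_tool --rows '[{"fingers": -1,"x": 0.038,"y": -0.24,"z": 0,"spin": -1.441},{"fingers": -1,"x": 0.038,"y": -0.24,"z": 0,"spin": -1.441},{"fingers": -1,"x": 0.038,"y": -0.24,"z": 0,"spin": -1.441},{"fingers": -1,"x": 0.038,"y": -0.24,"z": 0,"spin": -1.441},{"fingers": -1,"x": 0.038,"y": -0.24,"z": 0,"spin": -1.441},{"fingers": -1,"x": 0.038,"y": -0.24,"z": 0,"spin": -1.441},{"fingers": -1,"x": 0.038,"y": -0.24,"z": 0,"spin": -1.441},{"fingers": -1,"x": 0.038,"y": -0.24,"z": 0,"spin": -1.441},{"fingers": -1,"x": 0.038,"y": -0.24,"z": 0,"spin": -1.441},{"fingers": -1,"x": 0.038,"y": -0.24,"z": 0,"spin": -1.441}]'

```text
time_s: 16.18
tcp_pos: [0.5689, -0.1744, 0.1398]
eef_rot: [-180.0, 0.0, -82.5]
contact_force: [-0.4, -0.0, -1.9]
gripper_width: 0.0257
gripper_force: 30.0
```

```bash
python3 - <<'E'
from h import *
shift(.5703,-.1743,.038,-82.13); print(sensors.get_state()["gripper_force"])
c=cap("side"); W=sensors.get_state()["tcp_pos"]; u=proj(c,W)[0].astype(int); print(u)
cv2.imwrite("pics/f.png",cv2.resize(c["img"][max(0,u[1]-60):u[1]+60,u[0]-80:u[0]+80],None,fx=4,fy=4,interpolation=cv2.INTER_CUBIC))
E
```

```text
t 16.175 shift [ 1.000e-04 -1.400e-03  1.018e-01] spin rad -0.006 dist 0.102 w 0.02565844910710578
29.988067746162415
[283 147]
```

View pics/f.png

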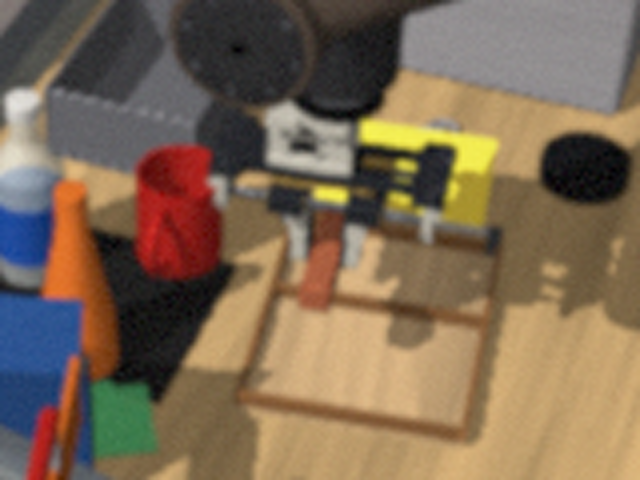

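Emit:
drive_tool --rows '[{"fingers": -1,"x": 0,"y": -0.001,"z": 0.05,"spin": 0},{"fingers": -1,"x": 0,"y": -0.001,"z": 0.085,"spin": 0},{"fingers": -1,"x": 0,"y": -0.001,"z": 0.1,"spin": 0},{"fingers": -1,"x": 0,"y": -0.001,"z": 0.102,"spin": 0},{"fingers": -1,"x": 0,"y": -0.001,"z": 0.103,"spin": 0},{"fingers": -0.24,"x": 0,"y": -0.001,"z": 0.103,"spin": 0},{"fingers": -0.24,"x": 0,"y": -0.001,"z": 0.103,"spin": 0},{"fingers": -0.24,"x": 0,"y": -0.001,"z": 0.09,"spin": 0},{"fingers": -0.2,"x": 0,"y": -0.001,"z": 0.06,"spin": 0},{"fingers": -0.18,"x": 0,"y": 0,"z": 0.0,"spin": 0}]'

```text
time_s: 17.48
tcp_pos: [0.5675, -0.1744, 0.1396]
eef_rot: [179.8, 0.0, -82.3]
contact_force: [1.5, 0.1, 0.5]
gripper_width: 0.0356
gripper_force: 0.0
```

```bash
python3 - <<'E'
from h import *
from scipy.optimize import least_squares
t=cap("top");s=cap("side")
print("base",ray(s,(249,155),0)); 
# rim centre: side ~(248,126); top ~ (60+658/2.2, 100+68/2.2)
o=least_squares(lambda P:np.r_[(proj(s,P)-(248,127)).ravel(),(proj(t,P)-(60+658/2.2,100+66/2.2)).ravel()],[.69,-.28,.1]);print("cup rim centre",o.x,o.fun)
print([q for q in props(s,.032)[0]])
print([q for q in props(t)[0]])
E
```

```text
base [[ 0.72147751 -0.24595464  0.        ]]
cup rim centre [ 0.73317807 -0.26141276  0.11709484] [-0.32081171 -0.03659907  0.07209227  0.22080429]
[(np.int32(279), 0.8155, -0.1859, 239, 43, -62.6), (np.int32(177), 0.5682, -0.1658, 140, 23, -82.3), (np.int32(108), 0.6732, 0.2286, 146, 11, -73.2), (np.int32(122), 0.5317, 0.1323, 47, 38, 10.9), (np.int32(133), 0.5184, 0.189, 45, 38, 15.5), (np.int32(172), 0.5075, 0.2529, 64, 35, 21.5), (np.int32(415), 0.476, 0.3008, 111, 36, 15.4), (np.int32(289), 0.2598, 0.2918, 139, 19, 57.1)]
[(np.int32(78), 0.7572, -0.3024, 89, 55, 20.2), (np.int32(137), 0.5451, 0.1384, 73, 17, 8.3), (np.int32(235), 0.5331, 0.1883, 73, 26, 16.3), (np.int32(234), 0.5145, 0.2483, 72, 25, 16.2), (np.int32(374), 0.4796, 0.2973, 113, 25, 15.5)]
```

Emit:
drive_tool --rows '[{"fingers": -0.18,"x": -0.307,"y": -0.019,"z": 0,"spin": 1.426},{"fingers": -0.18,"x": -0.307,"y": -0.019,"z": 0,"spin": 1.426},{"fingers": -0.18,"x": -0.307,"y": -0.019,"z": 0,"spin": 1.426},{"fingers": -0.18,"x": -0.307,"y": -0.019,"z": 0,"spin": 1.426},{"fingers": -0.18,"x": -0.307,"y": -0.019,"z": 0,"spin": 1.426},{"fingers": -0.18,"x": -0.307,"y": -0.019,"z": 0,"spin": 1.426},{"fingers": -0.18,"x": -0.307,"y": -0.019,"z": 0,"spin": 1.426},{"fingers": -0.18,"x": -0.307,"y": -0.019,"z": 0,"spin": 1.426},{"fingers": -0.18,"x": -0.307,"y": -0.019,"z": 0,"spin": 1.426},{"fingers": -0.18,"x": -0.307,"y": -0.019,"z": 0,"spin": 1.426}]'

```text
time_s: 18.82
tcp_pos: [0.5466, 0.1323, 0.1402]
eef_rot: [180.0, 0.1, -163.7]
contact_force: [-0.5, -1.0, 0.2]
gripper_width: 0.036
gripper_force: 0.0
```

```bash
python3 - <<'E'
from h import *
shift(.5452,.1323,.043,-164)
t=cap("top");s=cap("side")
f=lambda im,x0,y0,x1,y1,k:cv2.resize(im[y0:y1,x0:x1],None,fx=k,fy=k,interpolation=cv2.INTER_CUBIC)
a=f(t["img"],280,150,420,260,3);b=f(s["img"],160,120,340,320,2)
H=max(a.shape[0],b.shape[0]);pad=lambda i:cv2.copyMakeBorder(i,0,H-i.shape[0],0,0,0)
cv2.imwrite("pics/g.png",np.hstack([pad(a),pad(b)]))
print(props(t)[0])
E
```

```text
t 18.825 shift [0.0014 0.0004 0.0972] spin rad 0.004 dist 0.097 w 0.036005156168756304
[(np.int32(76), 0.7582, -0.303, 89, 54, 22.7), (np.int32(352), 0.5711, -0.1742, 115, 25, -81.9)]
```

View pics/g.png

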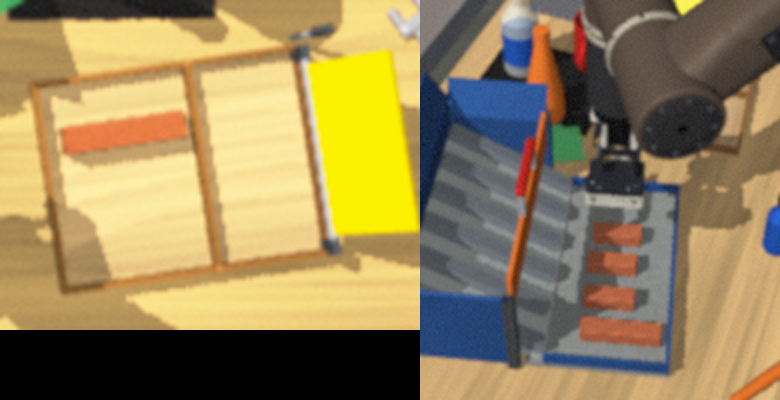

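Emit:
drive_tool --rows '[{"fingers": -0.18,"x": 0.001,"y": 0,"z": 0.05,"spin": 0},{"fingers": -0.18,"x": 0.001,"y": 0,"z": 0.085,"spin": 0},{"fingers": -0.18,"x": 0.001,"y": 0,"z": 0.097,"spin": 0},{"fingers": -0.18,"x": 0.001,"y": 0,"z": 0.097,"spin": 0},{"fingers": -1,"x": 0.001,"y": 0,"z": 0.097,"spin": 0},{"fingers": -1,"x": 0.001,"y": 0,"z": 0.097,"spin": 0},{"fingers": -1,"x": 0.001,"y": 0,"z": 0.097,"spin": 0},{"fingers": -1,"x": 0.001,"y": 0,"z": 0.097,"spin": 0},{"fingers": -1,"x": 0.001,"y": 0,"z": 0.06,"spin": 0},{"fingers": -1,"x": 0,"y": 0,"z": 0.0,"spin": 0}]'

```text
time_s: 20.18
tcp_pos: [0.5449, 0.1316, 0.139]
eef_rot: [-179.9, -0.3, -164.0]
contact_force: [1.7, 1.0, -1.6]
gripper_width: 0.0259
gripper_force: 30.0
```

Emit:
drive_tool --rows '[{"fingers": -1,"x": 0.077,"y": -0.424,"z": 0,"spin": -1.427},{"fingers": -1,"x": 0.077,"y": -0.424,"z": 0,"spin": -1.427},{"fingers": -1,"x": 0.077,"y": -0.424,"z": 0,"spin": -1.427},{"fingers": -1,"x": 0.077,"y": -0.424,"z": 0,"spin": -1.427},{"fingers": -1,"x": 0.077,"y": -0.424,"z": 0,"spin": -1.427},{"fingers": -1,"x": 0.077,"y": -0.424,"z": 0,"spin": -1.427},{"fingers": -1,"x": 0.077,"y": -0.424,"z": 0,"spin": -1.427},{"fingers": -1,"x": 0.077,"y": -0.424,"z": 0,"spin": -1.427},{"fingers": -1,"x": 0.077,"y": -0.424,"z": 0,"spin": -1.427},{"fingers": -1,"x": 0.077,"y": -0.424,"z": 0,"spin": -1.427}]'

```text
time_s: 21.42
tcp_pos: [0.5891, -0.2961, 0.1394]
eef_rot: [180.0, 0.0, -82.3]
contact_force: [0.5, 0.3, -2.3]
gripper_width: 0.0251
gripper_force: 30.0
```

```bash
python3 - <<'E'
from h import *
shift(.5893,-.2969,.041,-82.13); print(sensors.get_state()["gripper_force"])
t=cap("top"); s=cap("side"); print(props(t)[0]); print(props(s,.14)[0])
E
```

```text
t 21.425 shift [ 0.0009 -0.0001  0.0984] spin rad -0.004 dist 0.098 w 0.025093170232901075
29.995962381362915
[(np.int32(235), 0.5336, 0.1886, 72, 26, 17.8), (np.int32(235), 0.5148, 0.2483, 73, 26, 16.2), (np.int32(374), 0.4795, 0.2971, 113, 25, 15.4)]
[(np.int32(64), 0.5807, -0.2624, 66, 20, -79.2), (np.int32(293), 0.7591, -0.0718, 217, 40, -63.4), (np.int32(180), 0.5354, -0.0533, 127, 23, -80.6), (np.int32(109), 0.6313, 0.304, 132, 10, -73.2), (np.int32(143), 0.4909, 0.2679, 42, 35, 14.9), (np.int32(179), 0.4818, 0.3243, 58, 33, 15.6), (np.int32(441), 0.4528, 0.3695, 101, 34, 15.6), (np.int32(293), 0.2558, 0.3608, 128, 18, 57.6)]
```

Emit:
drive_tool --rows '[{"fingers": -1,"x": 0.001,"y": 0,"z": 0.05,"spin": 0},{"fingers": -1,"x": 0.001,"y": 0,"z": 0.085,"spin": 0},{"fingers": -1,"x": 0.001,"y": 0,"z": 0.096,"spin": 0},{"fingers": -1,"x": 0.001,"y": 0,"z": 0.098,"spin": 0},{"fingers": -1,"x": 0.001,"y": 0,"z": 0.099,"spin": 0},{"fingers": -0.24,"x": 0.001,"y": 0,"z": 0.099,"spin": 0},{"fingers": -0.24,"x": 0.001,"y": 0,"z": 0.099,"spin": 0},{"fingers": -0.24,"x": 0.001,"y": 0,"z": 0.085,"spin": 0},{"fingers": -0.2,"x": 0.001,"y": 0,"z": 0.05,"spin": 0},{"fingers": -0.18,"x": 0,"y": 0,"z": 0.0,"spin": 0}]'

```text
time_s: 22.78
tcp_pos: [0.5888, -0.2964, 0.1405]
eef_rot: [179.9, 0.0, -82.2]
contact_force: [1.3, -0.7, -0.3]
gripper_width: 0.0358
gripper_force: 0.0
```

Emit:
drive_tool --rows '[{"fingers": -0.18,"x": -0.488,"y": -0.01,"z": 0,"spin": 1.436},{"fingers": -0.18,"x": -0.488,"y": -0.01,"z": 0,"spin": 1.436},{"fingers": -0.18,"x": -0.488,"y": -0.01,"z": 0,"spin": 1.436},{"fingers": -0.18,"x": -0.488,"y": -0.01,"z": 0,"spin": 1.436},{"fingers": -0.18,"x": -0.488,"y": -0.01,"z": 0,"spin": 1.436},{"fingers": -0.18,"x": -0.488,"y": -0.01,"z": 0,"spin": 1.436},{"fingers": -0.18,"x": -0.488,"y": -0.01,"z": 0,"spin": 1.436},{"fingers": -0.18,"x": -0.488,"y": -0.01,"z": 0,"spin": 1.436},{"fingers": -0.18,"x": -0.488,"y": -0.01,"z": 0,"spin": 1.436},{"fingers": -0.18,"x": -0.488,"y": -0.01,"z": 0,"spin": 1.436}]'

```text
time_s: 24.02
tcp_pos: [0.5334, 0.1904, 0.1408]
eef_rot: [180.0, 0.1, -164.3]
contact_force: [-0.2, 0.6, 0.4]
gripper_width: 0.0358
gripper_force: 0.0
```

```bash
python3 - <<'E'
from h import *
shift(.5336,.1886,.043,-164.5)
t=cap("top"); print(props(t)[0]); s=cap("side"); print(props(s)[0])
E
```

```text
t 24.025 shift [ 0.0004 -0.0019  0.0978] spin rad 0.003 dist 0.098 w 0.035796994236672215
[(np.int32(75), 0.7582, -0.303, 89, 54, 22.7), (np.int32(234), 0.5905, -0.2949, 78, 24, -82.1), (np.int32(349), 0.5707, -0.1743, 115, 24, -82.5)]
[(np.int32(297), 0.8122, -0.182, 239, 44, -63.2), (np.int32(110), 0.6714, 0.2313, 145, 10, -73.2), (np.int32(149), 0.5173, 0.1916, 47, 38, 14.3), (np.int32(186), 0.5072, 0.2537, 64, 37, 15.6), (np.int32(448), 0.4755, 0.3032, 112, 38, 14.9), (np.int32(292), 0.2592, 0.2948, 139, 19, 57.9)]
```

Emit:
drive_tool --rows '[{"fingers": -0.18,"x": 0,"y": -0.002,"z": 0.05,"spin": 0},{"fingers": -0.18,"x": 0,"y": -0.002,"z": 0.085,"spin": 0},{"fingers": -0.18,"x": 0,"y": -0.002,"z": 0.098,"spin": 0},{"fingers": -0.18,"x": 0,"y": -0.002,"z": 0.098,"spin": 0},{"fingers": -1,"x": 0,"y": -0.002,"z": 0.098,"spin": 0},{"fingers": -1,"x": 0,"y": -0.002,"z": 0.098,"spin": 0},{"fingers": -1,"x": 0,"y": -0.002,"z": 0.098,"spin": 0},{"fingers": -1,"x": 0,"y": -0.002,"z": 0.098,"spin": 0},{"fingers": -1,"x": 0,"y": -0.002,"z": 0.06,"spin": 0},{"fingers": -1,"x": 0,"y": -0.002,"z": 0.0,"spin": 0}]'

```text
time_s: 25.38
tcp_pos: [0.5324, 0.1857, 0.1391]
eef_rot: [-179.9, -0.2, -164.5]
contact_force: [0.6, 0.9, -0.5]
gripper_width: 0.0254
gripper_force: 30.0
```

Emit:
drive_tool --rows '[{"fingers": -1,"x": 0.13,"y": -0.475,"z": 0,"spin": -1.438},{"fingers": -1,"x": 0.13,"y": -0.475,"z": 0,"spin": -1.438},{"fingers": -1,"x": 0.13,"y": -0.475,"z": 0,"spin": -1.438},{"fingers": -1,"x": 0.13,"y": -0.475,"z": 0,"spin": -1.438},{"fingers": -1,"x": 0.13,"y": -0.475,"z": 0,"spin": -1.438},{"fingers": -1,"x": 0.13,"y": -0.475,"z": 0,"spin": -1.438},{"fingers": -1,"x": 0.13,"y": -0.475,"z": 0,"spin": -1.438},{"fingers": -1,"x": 0.13,"y": -0.475,"z": 0,"spin": -1.438},{"fingers": -1,"x": 0.13,"y": -0.475,"z": 0,"spin": -1.438},{"fingers": -1,"x": 0.13,"y": -0.475,"z": 0,"spin": -1.438}]'

```text
time_s: 26.62
tcp_pos: [0.5348, -0.3082, 0.1392]
eef_rot: [180.0, 0.0, -82.3]
contact_force: [0.5, -0.4, -1.4]
gripper_width: 0.0256
gripper_force: 30.0
```

```bash
python3 - <<'E'
from h import *
shift(.5348,-.3044,.041,-82.13); print(sensors.get_state()["gripper_force"])
t=cap("top"); print(props(t)[0]);s=cap("side"); print(props(s,.13,30)[0])
E
```

```text
t 26.625 shift [-0.0038 -0.0005  0.0982] spin rad -0.002 dist 0.098 w 0.025559488043730528
29.998835921287537
[(np.int32(79), 0.7572, -0.3024, 89, 55, 20.2), (np.int32(233), 0.5145, 0.2482, 72, 26, 16.2), (np.int32(375), 0.4797, 0.2971, 113, 26, 15.3)]
[(np.int32(63), 0.5288, -0.2848, 66, 19, -78.1), (np.int32(292), 0.7643, -0.0824, 219, 40, -63.3), (np.int32(301), 0.5466, -0.1124, 226, 24, -80.9), (np.int32(42), 0.6991, 0.0654, 81, 7, -74.6), (np.int32(32), 0.6692, 0.172, 56, 6, -74.0), (np.int32(109), 0.6349, 0.2969, 133, 9, -73.2), (np.int32(174), 0.4841, 0.3176, 59, 34, 16.1), (np.int32(436), 0.4549, 0.3634, 102, 34, 15.5), (np.int32(297), 0.2568, 0.3549, 127, 17, 56.9)]
```

Emit:
drive_tool --rows '[{"fingers": -1,"x": -0.004,"y": 0,"z": 0.05,"spin": 0},{"fingers": -1,"x": -0.004,"y": 0,"z": 0.085,"spin": 0},{"fingers": -1,"x": -0.004,"y": 0,"z": 0.096,"spin": 0},{"fingers": -1,"x": -0.004,"y": 0,"z": 0.098,"spin": 0},{"fingers": -1,"x": -0.004,"y": 0,"z": 0.099,"spin": 0},{"fingers": -0.24,"x": -0.004,"y": 0,"z": 0.099,"spin": 0},{"fingers": -0.24,"x": -0.004,"y": 0,"z": 0.099,"spin": 0},{"fingers": -0.24,"x": -0.004,"y": 0,"z": 0.085,"spin": 0},{"fingers": -0.2,"x": -0.004,"y": 0,"z": 0.05,"spin": 0},{"fingers": -0.18,"x": -0.004,"y": 0,"z": 0.0,"spin": 0}]'

```text
time_s: 27.98
tcp_pos: [0.5343, -0.302, 0.1406]
eef_rot: [179.9, 0.0, -82.1]
contact_force: [0.3, -0.0, 0.3]
gripper_width: 0.0359
gripper_force: 0.0
```

Emit:
drive_tool --rows '[{"fingers": -0.18,"x": -0.55,"y": -0.055,"z": 0,"spin": 1.428},{"fingers": -0.18,"x": -0.55,"y": -0.055,"z": 0,"spin": 1.428},{"fingers": -0.18,"x": -0.55,"y": -0.055,"z": 0,"spin": 1.428},{"fingers": -0.18,"x": -0.55,"y": -0.055,"z": 0,"spin": 1.428},{"fingers": -0.18,"x": -0.55,"y": -0.055,"z": 0,"spin": 1.428},{"fingers": -0.18,"x": -0.55,"y": -0.055,"z": 0,"spin": 1.428},{"fingers": -0.18,"x": -0.55,"y": -0.055,"z": 0,"spin": 1.428},{"fingers": -0.18,"x": -0.55,"y": -0.055,"z": 0,"spin": 1.428},{"fingers": -0.18,"x": -0.55,"y": -0.055,"z": 0,"spin": 1.428},{"fingers": -0.18,"x": -0.55,"y": -0.055,"z": 0,"spin": 1.428}]'

```text
time_s: 29.22
tcp_pos: [0.5138, 0.2532, 0.141]
eef_rot: [180.0, 0.1, -163.9]
contact_force: [1.3, 0.2, -0.4]
gripper_width: 0.0361
gripper_force: 0.0
```

```bash
python3 - <<'E'
from h import *
shift(.5146,.2483,.043,-164.2)
t=cap("top"); print(props(t)[0]); s=cap("side"); print(props(s)[0])
E
```

```text
t 29.225 shift [ 0.0008 -0.005   0.098 ] spin rad 0.006 dist 0.098 w 0.03610063147517088
[(np.int32(76), 0.7582, -0.303, 89, 54, 22.7), (np.int32(232), 0.5905, -0.2951, 78, 24, -82.5), (np.int32(354), 0.5707, -0.1741, 115, 24, -82.5), (np.int32(248), 0.5365, -0.2992, 79, 25, -82.5), (np.int32(105), 0.4424, 0.2871, 36, 25, 13.9)]
[(np.int32(302), 0.8108, -0.18, 244, 46, -62.8), (np.int32(118), 0.5318, -0.2922, 99, 25, -80.9), (np.int32(111), 0.6717, 0.2314, 145, 11, -73.2), (np.int32(191), 0.5072, 0.2535, 64, 37, 15.1), (np.int32(447), 0.4755, 0.3034, 112, 38, 14.6), (np.int32(294), 0.2595, 0.2944, 138, 19, 56.4)]
```

Emit:
drive_tool --rows '[{"fingers": -0.18,"x": 0.001,"y": -0.005,"z": 0.05,"spin": 0.006},{"fingers": -0.18,"x": 0.001,"y": -0.005,"z": 0.085,"spin": 0.006},{"fingers": -0.18,"x": 0.001,"y": -0.005,"z": 0.098,"spin": 0.006},{"fingers": -0.18,"x": 0.001,"y": -0.005,"z": 0.098,"spin": 0.006},{"fingers": -1,"x": 0.001,"y": -0.005,"z": 0.098,"spin": 0.006},{"fingers": -1,"x": 0.001,"y": -0.005,"z": 0.098,"spin": 0.006},{"fingers": -1,"x": 0.001,"y": -0.005,"z": 0.098,"spin": 0.006},{"fingers": -1,"x": 0.001,"y": -0.005,"z": 0.098,"spin": 0.006},{"fingers": -1,"x": 0.001,"y": -0.005,"z": 0.06,"spin": 0.006},{"fingers": -1,"x": 0.001,"y": -0.005,"z": 0.0,"spin": 0.006}]'

```text
time_s: 30.58
tcp_pos: [0.5131, 0.2443, 0.1393]
eef_rot: [-179.9, -0.2, -164.3]
contact_force: [1.7, 1.3, -0.8]
gripper_width: 0.0254
gripper_force: 30.0
```

Emit:
drive_tool --rows '[{"fingers": -1,"x": 0.187,"y": -0.529,"z": 0,"spin": -1.431},{"fingers": -1,"x": 0.187,"y": -0.529,"z": 0,"spin": -1.431},{"fingers": -1,"x": 0.187,"y": -0.529,"z": 0,"spin": -1.431},{"fingers": -1,"x": 0.187,"y": -0.529,"z": 0,"spin": -1.431},{"fingers": -1,"x": 0.187,"y": -0.529,"z": 0,"spin": -1.431},{"fingers": -1,"x": 0.187,"y": -0.529,"z": 0,"spin": -1.431},{"fingers": -1,"x": 0.187,"y": -0.529,"z": 0,"spin": -1.431},{"fingers": -1,"x": 0.187,"y": -0.529,"z": 0,"spin": -1.431},{"fingers": -1,"x": 0.187,"y": -0.529,"z": 0,"spin": -1.431},{"fingers": -1,"x": 0.187,"y": -0.529,"z": 0,"spin": -1.431}]'

```text
time_s: 31.82
tcp_pos: [0.4773, -0.317, 0.1399]
eef_rot: [-180.0, -0.0, -82.3]
contact_force: [0.3, 0.4, -0.5]
gripper_width: 0.0255
gripper_force: 30.0
```

```bash
python3 - <<'E'
from h import *
shift(.4803,-.3119,.041,-82.13); print(sensors.get_state()["gripper_force"])
t=cap("top"); print(props(t)[0]);s=cap("side"); print(props(s,.13,30)[0])
E
```

```text
t 31.825 shift [-0.0047 -0.0037  0.0989] spin rad -0.003 dist 0.099 w 0.025531578100122927
30.000112652778625
[(np.int32(80), 0.7582, -0.303, 89, 54, 22.7), (np.int32(177), 0.59, -0.2953, 78, 24, -83.5), (np.int32(375), 0.4792, 0.2972, 114, 25, 15.5)]
[(np.int32(61), 0.4707, -0.2987, 60, 20, -79.5), (np.int32(284), 0.7643, -0.0824, 219, 40, -63.5), (np.int32(290), 0.5463, -0.112, 226, 23, -81.3), (np.int32(107), 0.5068, -0.1821, 91, 21, -80.1), (np.int32(39), 0.6995, 0.0633, 76, 7, -74.0), (np.int32(30), 0.6693, 0.1721, 56, 6, -72.8), (np.int32(106), 0.6349, 0.2969, 133, 9, -73.2), (np.int32(415), 0.4547, 0.3634, 101, 34, 15.8), (np.int32(289), 0.257, 0.3548, 127, 17, 57.4)]
```

Emit:
drive_tool --rows '[{"fingers": -1,"x": -0.005,"y": -0.004,"z": 0.05,"spin": 0},{"fingers": -1,"x": -0.005,"y": -0.004,"z": 0.085,"spin": 0},{"fingers": -1,"x": -0.005,"y": -0.004,"z": 0.096,"spin": 0},{"fingers": -1,"x": -0.005,"y": -0.004,"z": 0.099,"spin": 0},{"fingers": -1,"x": -0.005,"y": -0.004,"z": 0.1,"spin": 0},{"fingers": -0.24,"x": -0.005,"y": -0.004,"z": 0.1,"spin": 0},{"fingers": -0.24,"x": -0.005,"y": -0.004,"z": 0.1,"spin": 0},{"fingers": -0.24,"x": -0.005,"y": -0.004,"z": 0.085,"spin": 0},{"fingers": -0.2,"x": -0.005,"y": -0.004,"z": 0.05,"spin": 0},{"fingers": -0.18,"x": -0.005,"y": -0.004,"z": 0.0,"spin": 0}]'

```text
time_s: 33.17
tcp_pos: [0.4804, -0.309, 0.1408]
eef_rot: [179.9, 0.0, -82.3]
contact_force: [1.7, 0.1, 0.1]
gripper_width: 0.0356
gripper_force: 0.0
```

Emit:
drive_tool --rows '[{"fingers": -0.18,"x": -0.6,"y": -0.082,"z": 0,"spin": 1.438},{"fingers": -0.18,"x": -0.6,"y": -0.082,"z": 0,"spin": 1.438},{"fingers": -0.18,"x": -0.6,"y": -0.082,"z": 0,"spin": 1.438},{"fingers": -0.18,"x": -0.6,"y": -0.082,"z": 0,"spin": 1.438},{"fingers": -0.18,"x": -0.6,"y": -0.082,"z": 0,"spin": 1.438},{"fingers": -0.18,"x": -0.6,"y": -0.082,"z": 0,"spin": 1.438},{"fingers": -0.18,"x": -0.6,"y": -0.082,"z": 0,"spin": 1.438},{"fingers": -0.18,"x": -0.6,"y": -0.082,"z": 0,"spin": 1.438},{"fingers": -0.18,"x": -0.6,"y": -0.082,"z": 0,"spin": 1.438},{"fingers": -0.18,"x": -0.6,"y": -0.082,"z": 0,"spin": 1.438}]'

```text
time_s: 34.42
tcp_pos: [0.482, 0.2569, 0.1413]
eef_rot: [180.0, 0.1, -164.7]
contact_force: [0.9, -0.1, 0.4]
gripper_width: 0.0359
gripper_force: 0.0
```

```bash
python3 - <<'E'
from h import *
shift(.4794,.2972,.040,-164.5)
t=cap("top"); print(props(t)[0]); s=cap("side"); print(props(s)[0])
E
```

```text
t 34.425 shift [-0.0079  0.0395  0.1013] spin rad -0.004 dist 0.109 w 0.03591964683971969
[(np.int32(76), 0.7582, -0.303, 89, 54, 22.7), (np.int32(236), 0.5905, -0.2951, 78, 24, -82.5), (np.int32(354), 0.5712, -0.1742, 115, 25, -81.9), (np.int32(252), 0.5365, -0.299, 79, 25, -82.5), (np.int32(271), 0.4829, -0.305, 79, 27, -82.6)]
[(np.int32(293), 0.8108, -0.18, 244, 46, -62.7), (np.int32(62), 0.5346, -0.3128, 58, 25, -80.1), (np.int32(126), 0.4774, -0.2969, 100, 27, -79.7), (np.int32(110), 0.6714, 0.2313, 145, 10, -73.2), (np.int32(451), 0.4748, 0.303, 113, 38, 14.9), (np.int32(286), 0.2592, 0.2946, 139, 19, 57.5)]
```

Emit:
drive_tool --rows '[{"fingers": -0.18,"x": -0.004,"y": 0.03,"z": 0,"spin": 0},{"fingers": -0.18,"x": -0.004,"y": 0.03,"z": 0,"spin": 0},{"fingers": -0.18,"x": -0.004,"y": 0.03,"z": 0,"spin": 0}]'

```text
time_s: 34.9
tcp_pos: [0.4779, 0.2843, 0.1402]
eef_rot: [180.0, 0.0, -164.6]
contact_force: [-0.1, 0.0, 0.9]
gripper_width: 0.0355
gripper_force: 0.0
```

```bash
python3 - <<'E'
from h import *
shift(.4794,.2972,.040,-164.5)
E
```

```text
t 34.9 shift [-0.0048  0.012   0.1002] spin rad -0.003 dist 0.101 w 0.03551987145626665
```

Emit:
drive_tool --rows '[{"fingers": -0.18,"x": -0.005,"y": 0.012,"z": 0.03,"spin": 0},{"fingers": -0.18,"x": -0.005,"y": 0.012,"z": 0.08,"spin": 0},{"fingers": -0.18,"x": -0.005,"y": 0.012,"z": 0.1,"spin": 0},{"fingers": -0.18,"x": -0.005,"y": 0.012,"z": 0.1,"spin": 0},{"fingers": -1,"x": -0.005,"y": 0.012,"z": 0.1,"spin": 0},{"fingers": -1,"x": -0.005,"y": 0.012,"z": 0.1,"spin": 0},{"fingers": -1,"x": -0.005,"y": 0.012,"z": 0.1,"spin": 0},{"fingers": -1,"x": -0.005,"y": 0.012,"z": 0.1,"spin": 0},{"fingers": -1,"x": -0.005,"y": 0.012,"z": 0.06,"spin": 0},{"fingers": -1,"x": -0.005,"y": 0.012,"z": 0.0,"spin": 0}]'

```text
time_s: 36.15
tcp_pos: [0.4785, 0.2965, 0.1392]
eef_rot: [-179.9, -0.2, -164.7]
contact_force: [1.4, 0.7, -1.7]
gripper_width: 0.0256
gripper_force: 30.0
```

Emit:
drive_tool --rows '[{"fingers": -1,"x": 0.127,"y": -0.465,"z": 0,"spin": -1.438},{"fingers": -1,"x": 0.127,"y": -0.465,"z": 0,"spin": -1.438},{"fingers": -1,"x": 0.127,"y": -0.465,"z": 0,"spin": -1.438},{"fingers": -1,"x": 0.127,"y": -0.465,"z": 0,"spin": -1.438},{"fingers": -1,"x": 0.127,"y": -0.465,"z": 0,"spin": -1.438},{"fingers": -1,"x": 0.127,"y": -0.465,"z": 0,"spin": -1.438},{"fingers": -1,"x": 0.127,"y": -0.465,"z": 0,"spin": -1.438},{"fingers": -1,"x": 0.127,"y": -0.465,"z": 0,"spin": -1.438},{"fingers": -1,"x": 0.127,"y": -0.465,"z": 0,"spin": -1.438},{"fingers": -1,"x": 0.127,"y": -0.465,"z": 0,"spin": -1.438}]'

```text
time_s: 37.4
tcp_pos: [0.4795, -0.1861, 0.1395]
eef_rot: [180.0, 0.0, -82.4]
contact_force: [0.9, 0.4, -1.9]
gripper_width: 0.0255
gripper_force: 30.0
```

```bash
python3 - <<'E'
from h import *
shift(.4809,-.1847,.038,-82.13); print(sensors.get_state()["gripper_force"])
t=cap("top"); print(props(t)[0]);s=cap("side"); print(props(s,.13,30)[0])
E
```

```text
t 37.4 shift [-0.0012 -0.0016  0.1015] spin rad -0.005 dist 0.102 w 0.02546125482292115
29.998379945755005
[(np.int32(79), 0.7571, -0.3027, 89, 55, 19.5), (np.int32(221), 0.5899, -0.2949, 78, 23, -82.5), (np.int32(201), 0.5703, -0.1742, 115, 24, -82.5), (np.int32(209), 0.5362, -0.2992, 78, 25, -82.1)]
[(np.int32(286), 0.7643, -0.0824, 219, 40, -63.6), (np.int32(288), 0.5461, -0.1106, 225, 23, -81.3), (np.int32(51), 0.5066, -0.1762, 79, 21, -78.9), (np.int32(137), 0.4656, -0.1564, 86, 41, -85.5), (np.int32(41), 0.6989, 0.0654, 81, 7, -74.0), (np.int32(32), 0.6691, 0.172, 56, 7, -76.1), (np.int32(105), 0.6349, 0.2969, 133, 9, -73.2), (np.int32(285), 0.2572, 0.3549, 127, 17, 57.5)]
```

Emit:
drive_tool --rows '[{"fingers": -1,"x": -0.001,"y": -0.002,"z": 0.05,"spin": 0},{"fingers": -1,"x": -0.001,"y": -0.002,"z": 0.085,"spin": 0},{"fingers": -1,"x": -0.001,"y": -0.002,"z": 0.1,"spin": 0},{"fingers": -1,"x": -0.001,"y": -0.002,"z": 0.102,"spin": 0},{"fingers": -1,"x": -0.001,"y": -0.002,"z": 0.103,"spin": 0},{"fingers": -0.24,"x": -0.001,"y": -0.002,"z": 0.103,"spin": 0},{"fingers": -0.24,"x": -0.001,"y": -0.002,"z": 0.103,"spin": 0},{"fingers": -0.24,"x": -0.001,"y": -0.002,"z": 0.09,"spin": 0},{"fingers": -0.2,"x": -0.001,"y": -0.002,"z": 0.05,"spin": 0},{"fingers": -0.18,"x": 0,"y": 0,"z": 0.0,"spin": 0}]'

```text
time_s: 38.75
tcp_pos: [0.4797, -0.1846, 0.1411]
eef_rot: [179.9, 0.0, -82.3]
contact_force: [1.6, -0.3, 0.1]
gripper_width: 0.0361
gripper_force: 0.0
```

Emit:
drive_tool --rows '[{"fingers": -1,"x": 0,"y": 0,"z": -0.06,"spin": 0},{"fingers": -1,"x": 0,"y": 0,"z": -0.12,"spin": 0},{"fingers": -1,"x": -0.05,"y": -0.03,"z": -0.16,"spin": 0},{"fingers": -1,"x": -0.378,"y": -0.222,"z": -0.16,"spin": -0.126},{"fingers": -1,"x": -0.378,"y": -0.222,"z": -0.16,"spin": -0.126},{"fingers": -1,"x": -0.378,"y": -0.222,"z": -0.16,"spin": -0.126},{"fingers": -1,"x": -0.378,"y": -0.222,"z": -0.16,"spin": -0.126},{"fingers": -1,"x": -0.378,"y": -0.222,"z": -0.16,"spin": -0.126},{"fingers": -1,"x": -0.378,"y": -0.222,"z": -0.16,"spin": -0.126},{"fingers": -1,"x": -0.378,"y": -0.222,"z": -0.16,"spin": -0.126}]'

```text
time_s: 40.0
tcp_pos: [0.6497, 0.2232, 0.2993]
eef_rot: [180.0, -0.0, -74.9]
contact_force: [0.3, -0.1, -0.5]
gripper_width: 0.0004
gripper_force: 0.0
```

```bash
python3 - <<'E'
from h import *
shift(.6505,.2205,.181,-74.9)
t=cap("top"); print(props(t)[0])
E
```

```text
t 40.0 shift [ 0.0028 -0.0002  0.1183] spin rad 0.0 dist 0.118 w 0.00039309054358658223
[(np.int32(78), 0.7582, -0.303, 89, 54, 22.7), (np.int32(239), 0.5907, -0.295, 79, 24, -82.1), (np.int32(359), 0.5709, -0.1741, 115, 25, -82.5), (np.int32(254), 0.5363, -0.2992, 79, 26, -83.1), (np.int32(362), 0.4846, -0.1854, 110, 26, -82.6), (np.int32(270), 0.4829, -0.3056, 78, 27, -82.6)]
```

Emit:
drive_tool --rows '[{"fingers": -1,"x": 0.003,"y": 0,"z": 0.035,"spin": 0},{"fingers": -1,"x": 0.003,"y": 0,"z": 0.046,"spin": 0},{"fingers": -1,"x": 0.003,"y": 0,"z": 0.056,"spin": 0},{"fingers": -1,"x": 0.003,"y": 0,"z": 0.066,"spin": 0},{"fingers": -1,"x": 0.003,"y": 0,"z": 0.076,"spin": 0},{"fingers": -1,"x": 0.003,"y": 0,"z": 0.086,"spin": 0},{"fingers": -1,"x": 0.003,"y": 0,"z": 0.096,"spin": 0},{"fingers": -1,"x": 0.003,"y": 0,"z": 0.106,"spin": 0},{"fingers": -1,"x": 0.003,"y": 0,"z": 0.114,"spin": 0},{"fingers": -1,"x": 0.003,"y": 0,"z": 0.118,"spin": 0}]'

```text
time_s: 41.3
tcp_pos: [0.6501, 0.2172, 0.1812]
eef_rot: [180.0, -0.0, -75.0]
contact_force: [-6.2, -0.3, 22.0]
gripper_width: 0.0001
gripper_force: 12.0
```

Emit:
drive_tool --rows '[{"fingers": -1,"x": 0,"y": 0,"z": 0.001,"spin": 0},{"fingers": -1,"x": 0,"y": 0,"z": 0.002,"spin": 0},{"fingers": -1,"x": 0,"y": 0,"z": 0.003,"spin": 0},{"fingers": -1,"x": 0,"y": 0,"z": 0.003,"spin": 0}]'

```text
time_s: 41.8
tcp_pos: [0.6501, 0.2173, 0.1813]
eef_rot: [-179.9, 0.0, -75.0]
contact_force: [-5.9, -0.5, 15.4]
gripper_width: 0.0007
gripper_force: 8.0
```

Emit:
drive_tool --rows '[{"fingers": -1,"x": 0,"y": 0,"z": 0.002,"spin": 0},{"fingers": -1,"x": 0,"y": 0,"z": 0.003,"spin": 0},{"fingers": -1,"x": 0,"y": 0,"z": 0.003,"spin": 0}]'

```text
time_s: 42.18
tcp_pos: [0.6502, 0.2172, 0.1811]
eef_rot: [-179.8, -0.0, -75.0]
contact_force: [-12.9, -2.5, 30.4]
gripper_width: 0.0006
gripper_force: 15.4
```

Emit:
drive_tool --rows '[{"fingers": -1,"x": 0,"y": 0,"z": -0.03,"spin": 0},{"fingers": -1,"x": 0,"y": 0,"z": -0.09,"spin": 0},{"fingers": -1,"x": 0.12,"y": 0.1,"z": -0.12,"spin": 0},{"fingers": -1,"x": 0.25,"y": 0.2,"z": -0.12,"spin": 0},{"fingers": -1,"x": 0.25,"y": 0.2,"z": -0.12,"spin": 0},{"fingers": -1,"x": 0.25,"y": 0.2,"z": -0.12,"spin": 0},{"fingers": -1,"x": 0.25,"y": 0.2,"z": -0.12,"spin": 0},{"fingers": -1,"x": 0.25,"y": 0.2,"z": -0.12,"spin": 0},{"fingers": -1,"x": 0.25,"y": 0.2,"z": -0.12,"spin": 0}]'

```text
time_s: 43.3
tcp_pos: [0.5211, -0.0763, 0.2956]
eef_rot: [-180.0, 0.0, -75.1]
contact_force: [0.5, 0.2, -0.1]
gripper_width: 0.0007
gripper_force: 0.0
```

```bash
python3 - <<'E'
from h import *
s=cap("side");t=cap("top")
f=lambda im,x0,y0,x1,y1,k:cv2.resize(im[y0:y1,x0:x1],None,fx=k,fy=k,interpolation=cv2.INTER_CUBIC)
cv2.imwrite("pics/k.png",np.vstack([f(t["img"],60,60,420,260,2)[:360],f(s["img"],120,110,480,230,2)]))
a=cv2.imread("pics/side0.png"); # red/orange gate mask compare with start
for im in(a,s["img"]):
    h=cv2.cvtColor(im,cv2.COLOR_BGR2HSV)[180:300,195:235]; m=cv2.inRange(h,(8,200,200),(18,255,255)); v,u=np.nonzero(m); print(len(u),u.mean()+195,v.mean()+180)
print(sensors.get_state()["tcp_pos"])
E
```

```text
9 208.66666666666666 257.6666666666667
0 nan nan
[ 0.52165677 -0.07525755  0.29519529]<stdin>:7: RuntimeWarning: Mean of empty slice.
  ret = ret.dtype.type(ret / rcount)
```

View pics/k.png

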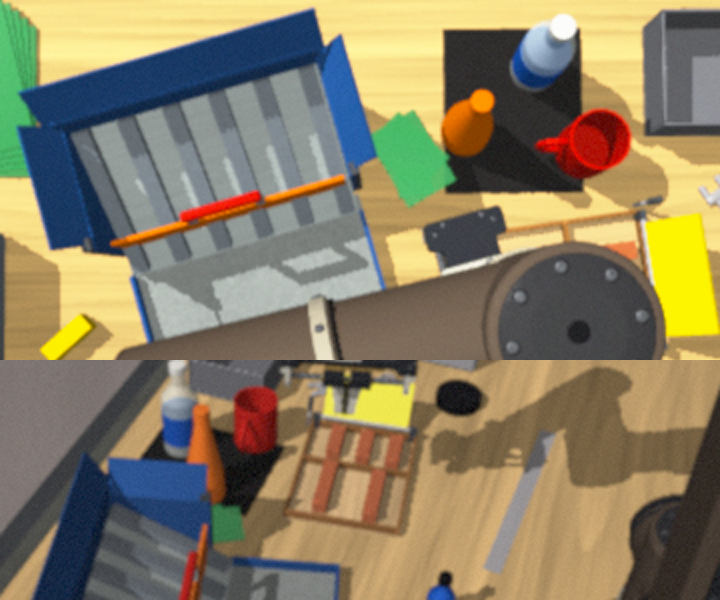

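```bash
python3 -c "
from plant import r
print(r.close_job())"
```

```text
the job is handed in; nothing more can be done
None
```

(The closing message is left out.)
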